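# Rehouse a row of old toy favours in the same order

## Task

Rehouse the four old toys: move each one from its green cup in the old blue box into the new foam tray, one toy standing upright in each well, in the same left-to-right order in which they stood in the box. They are fragile, so set each one down on the floor of its well rather than dropping it, let none fall over, and leave the phone, loupe, steel ring and tags where they lie.

Things in the scene. Friction and masses are not known exactly. Their poses are not given: they have to be found in the camera images.
- bell: Small hand bell, 66 mm tall, 70 g: brass bell 38 mm across at the rim, tapering to 20 mm at 26 mm height; above it an upright dark wooden handle 12 to 16 mm thick, straight (16 mm) from 44 to 58 mm height, where to grip it. Stands loose in one cup at the start, up to 5 mm off its centre. Origin: centre of its underside, z up its axis.
- skittle: Slim pale wooden toy skittle, 68 mm tall, 40 g: foot 27 mm, belly 32 mm across at 22 mm height, neck 18 mm at 46 mm, round head 23 mm across at 52 to 60 mm height, where to grip it. Stands loose in one cup at the start, up to 5 mm off its centre. Origin: centre of its underside, z up its axis.
- kaleidoscope: Toy kaleidoscope standing on end: plain round brown card tube with brass end bands, 33 to 34 mm across and 62 mm tall, 50 g; grip it near the top. Stands loose in one cup at the start, up to 5 mm off its centre. Origin: centre of its underside, z up its axis.
- horn: Toy tin horn standing on its flared mouth, 74 mm tall, 50 g: flare 40 mm across at the foot, 20 mm at 20 mm height, then a thin bare-metal tube, 14 to 15 mm across from 40 to 74 mm height, where to grip it. Stands loose in one cup at the start, up to 5 mm off its centre. Origin: centre of its underside, z up its axis.
- cup_bell: Green card ring cup that holds the bell at the start; 62 mm outside, 57 mm inside, 20 mm tall, glued to the floor of the old box, one of four alike. Which of the four is where in the row changes from start to start. Origin on the ring's axis at its lower edge, on the box floor; z up.
- cup_skittle: Green card ring cup that holds the skittle at the start; 62 mm outside, 57 mm inside, 20 mm tall, glued to the floor of the old box, one of four alike. Which of the four is where in the row changes from start to start. Origin on the ring's axis at its lower edge, on the box floor; z up.
- cup_kaleidoscope: Green card ring cup that holds the kaleidoscope at the start; 62 mm outside, 57 mm inside, 20 mm tall, glued to the floor of the old box, one of four alike. Which of the four is where in the row changes from start to start. Origin on the ring's axis at its lower edge, on the box floor; z up.
- cup_horn: Green card ring cup that holds the horn at the start; 62 mm outside, 57 mm inside, 20 mm tall, glued to the floor of the old box, one of four alike. Which of the four is where in the row changes from start to start. Origin on the ring's axis at its lower edge, on the box floor; z up.
- box: Old lidless box of blue card, dark lining, fixed to the table, nearer than the tray or beyond it: 88 (x) by 310 (y) mm, walls 4 mm thick, 24 tall, floor top 4 mm above the table. Row of four green ring cups at box x = 0, y = +105, +35, -35, -105 mm. Origin: centre of the underside; z up, x away from the robot, y along the row to the robot's left (turned up to 0.2 rad).
- tray: New blue-grey board tray, fixed to the table, 96 (x) by 316 (y) mm, filled with white foam to the rim, 34 mm above the table. Row of four empty round wells, 60 mm across, 16 deep (floors 18 mm above the table), at tray x = 0, y = +105, +35, -35, -105 mm. Origin: centre of the underside; z up, x away from the robot, y along the row to the robot's left (turned up to 0.2 rad).
- phone: Bystander: black smartphone, 148 x 71 x 8 mm, lying flat to the robot's left. Origin at the centre of its underside.
- loupe: Bystander: black eyeglass loupe, 36 mm across, 32 mm tall, to the robot's right. Origin at the centre of its underside.
- split_ring: Bystander: steel ring, 38 mm across, 4 mm thick, lying flat to the robot's right. Origin at its centre, on the table.
- tags: Bystander: small stack of buff paper tags, 70 x 36 x 14 mm, to the robot's left. Origin at the centre of its underside.

How it is judged:
By the outcome, as a careful person would: the job done as asked, in the order asked, and still so for the second after the job is handed in, with the robot touching nothing.
It also fails if it takes over 99 s, if anything falls off the work surface, if the arm or the gripper's body presses on something with over 40 N, if the wrist force passes 120 N, or if a joint passes its speed limit or range.

## Robot

A 7-joint arm with a two-finger parallel gripper is mounted at the origin on the work surface. World frame = base frame: x ahead of the robot, y to its left, z up, the work surface at z = 0. Lengths are in m, angles in rad, forces in N, time in s.
With the tool pointing down it reaches from about 0.4 to 0.85 m from the base axis. Payload 10.4 kg.
Tool frame: the origin (TCP) lies midway between the tips of the shut fingers; the grasp point (between the pads) lies 19 mm behind it; z points along the fingers, y is the line along which they close (so a half turn about z gives the same grasp; the last joint's range is limited). The gripper opens to 87 mm and grips with 3 to 60 N. Pads are 19 mm wide; open, the fingers measure 117 mm over their backs; the gripper's body (75 mm by 190 mm) begins 51 mm behind the grasp point.
Start: joints at [1.284, 0.332, -0.065, 1.46, 0.022, 1.35, -0.088], TCP at [0.163, -0.603, 0.223] pointing down, gripper open.
Joint ranges: [-2.6, 2.6], [-0.5, 2.12], [-1.47, 1.34], [0.16, 2.42], [-1.27, 4.41], [0.06, 2.06], [-2.6, 2.6]. Speed limits (rad/s): [2.22, 2.22, 2.79, 2.79, 3.14, 3.14, 3.14].

## Interface

Orientations are given as a unit quaternion [w, x, y, z].
In Python, from station import * gives the robot as it stands.
- The arm moves only by the tool apply_moves, never from a script. Its argument "steps" is one flat list of numbers, 7 for each row, row after row: the shift along the tool's x, y, z in m, then the turn, a rotation vector about the tool's x, y, z in rad, then the closure in counts, from 0 (fully open) to 255 (shut). A call has 1 to 12 rows; each row is the pose to reach, as a shift and turn from the pose commanded when the call began, along the tool's axes at that moment; what a row does not reach only later rows make up. A row lasts 1/10 s, in which the tool goes at most 50 mm and 8.59 degrees, less where a joint would pass 70% of its speed; a pose out of reach is approached as far as the arm can. A call with a gripper value outside its range is refused whole. The fingers move at their own pace and stop on an object; the grip force is fixed at half the most. Time passes only in rows, so rows that repeat a pose let the fingers close. It gives the time, the measured TCP pose, the force, the opening and the grip force at its end, in the units of the state.
- state(): the state, without advancing time (a new reading comes with each control period).
- grab_frame(name): name is "scene" or "top" or "wrist"; returns the picture (400x640x3 uint8, red, green, blue); there is no depth.
- camera_params(name): a dict with "fovy" (degrees; the focal length in pixels is half the picture's height over the tangent of half this angle, whatever the lens; pixels are square), "cx", "cy" (the principal point, pixels), "k1" (the pictures are not rectified: a ray, as slopes to the right and down, at radius r is drawn at 1 + k1 r^2 times it, then the intrinsics apply), "extrinsics" (4x4, takes a point from camera to world coordinates). Camera axes: x right, y up, looking along -z (the intrinsics and any distortion apply to the point x, -y, -z); pixel columns grow to the right and rows downward; lengths in m; the calibration is good to about 2 mm. A picture is of the moment at which its call begins: read the wrist's pose just before it. camera_params takes no time and is no camera call; for the wrist camera it gives the pose at the moment of the call.
- job_done(): hands the job in; it is judged then, once.
Trained networks look in the newest picture that a camera, given by its name, has taken for a name from the list of things; names that differ only in an ending like _2 or _b are one class to them, and where a whole thing is asked for, a point or a joint stands for the part that bears it (a point fixed in the world has none). Each returns a list of dicts, best first, with "p" (0 to 1); they miss things now and then, are a little off and sometimes report something else, mostly with a low value. They report only what shows in the picture. A call takes as long as a camera call.
- recognise(camera, name): "extent" ([centre column, centre row, width, height] in pixels, round what is visible of it).
- trace(camera, name): "pixels" (400x640 bool, what is visible of it) and "extent" ([centre column, centre row, width, height] in pixels, round what is visible of it).
- mark_of(camera, name): "position" ([column, row] in pixels: a listed point, or the origin of a listed thing).
The state is a dict: "clock": time; "joint_pos": joint angles; "qd": joint speeds; "joint_efforts": joint torques, N m; "ee_pos": TCP position; "tool_rot": TCP orientation; "force": force on the tool from outside, world axes, zero at the start; "ft_torque": the same for the moment, N m; "opening": finger opening in m; "grip_force": force on a finger pad.
Only numpy, scipy, OpenCV 4.12 (cv2) and the standard library are available. Lean on these libraries where they do the work, as an engineer would, in place of code of your own. Each camera call takes 0.05 s, during which the arm holds its last target. There are 200 camera calls.

## Working session

There is one attempt and no reset: what is moved stays moved. The work goes in short steps, Python scripts to look and compute and a tool call to move; the robot and the scene stay as the last step left them, time stands still between calls to the robot, and variables do not carry over. Pictures are saved under pics/ and viewed, at most 15 in all, crops included, and the job is handed in when it is done.

Besides the shell and the picture viewer there is one more tool, called after ">>>" as name(argument=value, ...) on one line, values as JSON. apply_moves: Moves the arm, as the interface text tells. Its arguments: {"type":"object","properties":{"steps":{"type":"array","items":{"type":"number"}}},"required":["steps"]}

```bash
mkdir -p pics; cat > h.py <<'E'
from station import *
import numpy as np, cv2
def ray(name,uv,P=None):
    P=P or camera_params(name); f=200/np.tan(np.radians(P["fovy"])/2)
    K=np.array([[f,0,P["cx"]],[0,f,P["cy"]],[0,0,1.]])
    # k1 applies to slopes
    s=cv2.undistortPoints(np.array([[uv]],float),K,np.array([P["k1"],0,0,0.])).ravel()
    E=np.array(P["extrinsics"]); return E[:3,3],E[:3,:3]@np.array([s[0],-s[1],-1.])
def at_z(name,uv,z,P=None):
    o,d=ray(name,uv,P); return (o+d*(z-o[2])/d[2])
def save(name,fn):
    im=grab_frame(name); cv2.imwrite("pics/"+fn,im[:,:,::-1]); return im
E
python3 - <<'E'
from h import *
s=state();print(s)
for c in("top","scene"):
    save(c,c+"0.png"); P=camera_params(c);print(c,P)
    for n in "bell skittle kaleidoscope horn box tray cup_bell phone loupe split_ring tags".split():
        for k,r in enumerate(mark_of(c,n)[:4]):
            if r["p"]>.3: print(n,round(r["p"],2),np.round(r["position"],1),np.round(at_z(c,r["position"],{'bell':.004,'skittle':.004,'kaleidoscope':.004,'horn':.004,'cup_bell':.004}.get(n,0)),4))
E
```

```text
{'clock': 0.0, 'joint_pos': array([ 1.28439882,  0.33287865, -0.06471138,  1.46097671,  0.0216288 ,
        1.34987438, -0.08850812]), 'qd': array([-0.00038142, -0.00051911,  0.00208735, -0.00267157, -0.00066898,
       -0.00046044, -0.00063791]), 'joint_efforts': array([ 2.38829507e-04, -6.23245811e+01,  2.50645448e-02, -3.89894629e+01,
       -6.12170063e-02,  3.96849413e-02,  1.75347927e-04]), 'ee_pos': array([ 0.1628558 , -0.60299998,  0.22173284]), 'tool_rot': array([-7.06546481e-04,  9.91311687e-01,  1.31531821e-01, -1.39847354e-04]), 'force': array([0.43288681, 0.08227152, 0.67503758]), 'ft_torque': array([-0.00122946,  0.03335477, -0.00803426]), 'grip_force': 0.0, 'opening': 0.0867208889321132}
top {'fovy': 55.56279285188216, 'cx': 316.67233998094423, 'cy': 199.41256567402112, 'k1': -0.043655201671263924, 'extrinsics': array([[-0.0288053 ,  0.99013921, -0.1370934 ,  0.44607349],
       [-0.99955971, -0.02755595,  0.01100267,  0.026134  ],
       [ 0.00711643,  0.13734997,  0.99049702,  1.00769699],
       [ 0.        ,  0.        ,  0.        ,  1.        ]])}
bell 0.46 [283.
[... 916 characters left out ...]
  0.        ,  0.        ,  1.        ]])}
bell 0.54 [327.1 154.8] [0.458  0.1077 0.004 ]
skittle 0.8 [288.  186.9] [ 0.4563 -0.0342  0.004 ]
kaleidoscope 0.83 [344.7 139.4] [0.4565 0.1804 0.004 ]
kaleidoscope 0.53 [286.2 183.3] [ 0.4452 -0.0293  0.004 ]
horn 0.79 [308.2 170.7] [0.458  0.0361 0.004 ]
box 0.8 [318.  165.1] [0.4616 0.0686 0.    ]
tray 0.59 [359.7 231.9] [ 0.6656 -0.0144  0.    ]
cup_bell 0.69 [331.5 153. ] [0.4623 0.1201 0.004 ]
phone 0.97 [393.4 112.1] [0.4882 0.3592 0.    ]
loupe 0.69 [216.4 326.5] [ 0.5918 -0.3717  0.    ]
loupe 0.44 [360.9 233.9] [ 0.671  -0.0167  0.    ]
split_ring 0.48 [179.2 303.4] [ 0.4985 -0.3922  0.    ]
tags 0.55 [454.  137.7] [0.6708 0.3892 0.    ]
```

```bash
python3 - <<'E'
import cv2
a=cv2.imread("pics/top0.png"); cv2.imwrite("pics/top0c.png",cv2.resize(a[130:280,220:420],None,fx=4,fy=4,interpolation=cv2.INTER_CUBIC))
E
```

```text
(no output)
```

View pics/top0c.png

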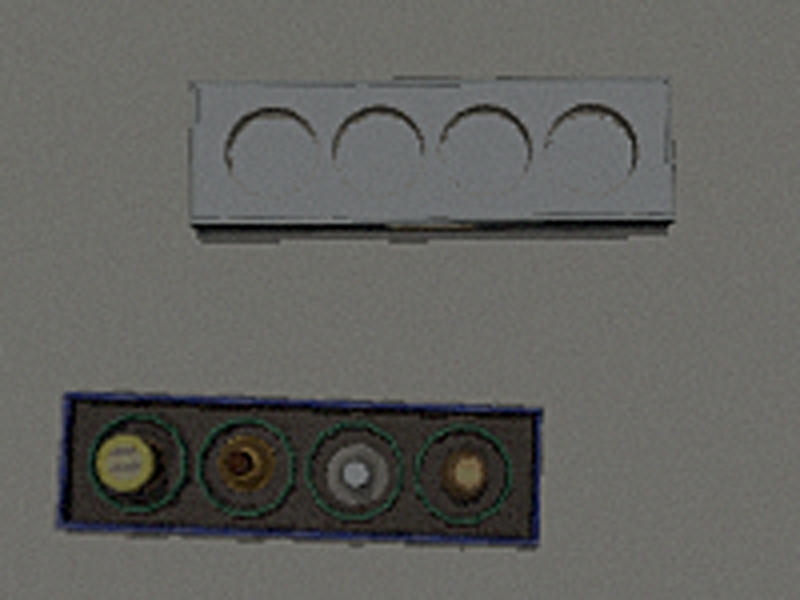

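View pics/scene0.png

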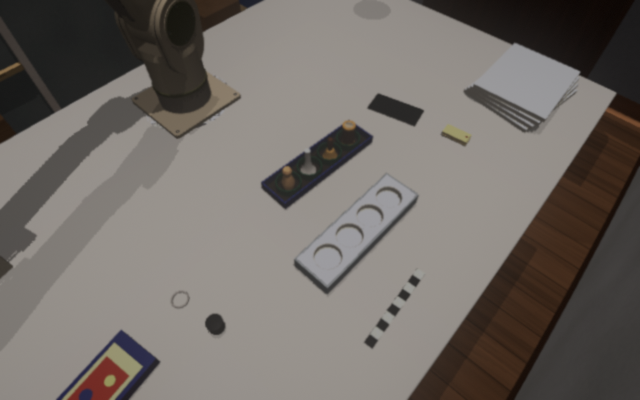

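The top view shows the box nearer than the tray. Left to right it holds the kaleidoscope (crop 125,463), bell (245,462), horn (355,474) and skittle (467,472). The scene view agrees. The tray wells are empty, at crop (272,150) to (592,150).

```bash
cat >> h.py <<'E'
from scipy.spatial.transform import Rotation as R
def fit_rect(pts):
    c,wh,a=cv2.minAreaRect(np.array(pts,np.float32)); return c,wh,a
def move(target,yaw):
    """needed rel. move in tool axes; yaw = world angle of tool x, tool down"""
    s=state(); q=s["tool_rot"]; R0=R.from_quat(q[[1,2,3,0]]) 
    Rt=R.from_matrix(np.array([[np.cos(yaw),np.sin(yaw),0],[np.sin(yaw),-np.cos(yaw),0],[0,0,-1.]]))
    d=R0.inv().apply(np.array(target)-s["ee_pos"]); w=(R0.inv()*Rt).as_rotvec()
    return np.round(d,4),np.round(w,4)
E
python3 - <<'E'
from h import *
c=lambda u,v:(220+(u+.5)/4-.5,130+(v+.5)/4-.5)
for n,uv,z in [("kal",(125,463),.066),("bell",(240,462),.07),("horn",(355,474),.078),("skit",(467,469),.066)]:
    print(n,np.round(at_z("top",c(*uv),z),4))
print("cups",[np.round(at_z("top",c(*p),.024),4)[:2] for p in [(138,464),(248,468),(355,471),(464,475)]])
t=[at_z("top",c(*p),.034)[:2] for p in [(191,83),(669,79),(673,220),(192,224)]]
print(np.round(t,4),np.mean(t,0),fit_rect(t))
w=[at_z("top",c(*p),.034)[:2] for p in [(272,152),(378,151),(486,150),(592,149)]]
print("wells",np.round(w,4))
b=[at_z("top",c(*p),.024)[:2] for p in [(67,394),(543,410),(539,546),(61,528)]]
print(np.round(b,4),np.mean(b,0),fit_rect(b))
P=camera_params("wrist");s=state();R0=R.from_quat(s["tool_rot"][[1,2,3,0]]).as_matrix();E=np.array(P["extrinsics"])
print(P["fovy"],P["k1"],"cam in tool",R0.T@(E[:3,3]-s["ee_pos"]),R0.T@E[:3,:3])
print(move((.40,-.4,.25),.264+.5),move((.40,.07,.25),1.57))
E
```

```text
kal [0.4666 0.1811 0.066 ]
bell [0.4652 0.1098 0.07  ]
horn [0.4558 0.0394 0.078 ]
skit [ 0.457  -0.0295  0.066 ]
cups [array([0.4667, 0.1796]), array([0.4622, 0.1089]), array([0.4583, 0.0401]), array([ 0.4537, -0.0299])]
[[ 0.715   0.1416]
 [ 0.7093 -0.1743]
 [ 0.6146 -0.1717]
 [ 0.6206  0.1419]] [ 0.6648987  -0.01564122] ((0.664814829826355, -0.01552949845790863), (0.3159290552139282, 0.09474531561136246), 88.97337341308594)
wells [[ 0.667   0.089 ]
 [ 0.6658  0.0195]
 [ 0.6645 -0.0513]
 [ 0.6633 -0.1209]]
[[ 0.5129  0.2253]
 [ 0.494  -0.0825]
 [ 0.4072 -0.0763]
 [ 0.4272  0.2293]] [0.46032782 0.07396257] ((0.4600435495376587, 0.07408812642097473), (0.3083990216255188, 0.08699579536914825), 86.47193908691406)
60.199171517531866 -0.06875128570676568 cam in tool [ 0.08510377  0.00061182 -0.16078143] [[-9.80475663e-05  9.51775362e-01  3.06795780e-01]
 [ 9.99999965e-01  1.68985799e-04 -2.04660433e-04]
 [-2.46634888e-04  3.06795749e-01 -9.51775345e-01]]
(array([ 0.2818, -0.1346, -0.0274]), array([ 1.000e-04,  0.000e+00, -5.002e-01])) (array([ 0.4044, -0.5883, -0.0275]), array([ 1.0000e-04,  1.0000e-04, -1.3062e+00]))
```

>>> apply_moves(steps=[0.28, -0.135, -0.03, 0, 0, -0.5, 0, 0.28, -0.135, -0.03, 0, 0, -0.5, 0, 0.28, -0.135, -0.03, 0, 0, -0.5, 0, 0.28, -0.135, -0.03, 0, 0, -0.5, 0, 0.28, -0.135, -0.03, 0, 0, -0.5, 0, 0.28, -0.135, -0.03, 0, 0, -0.5, 0, 0.475, -0.62, -0.03, 0, 0, -1.346, 0, 0.475, -0.62, -0.03, 0, 0, -1.346, 0, 0.475, -0.62, -0.03, 0, 0, -1.346, 0, 0.475, -0.62, -0.03, 0, 0, -1.346, 0, 0.475, -0.62, -0.03, 0, 0, -1.346, 0, 0.475, -0.62, -0.03, 0, 0, -1.346, 0])

```text
clock: 2.4
ee_pos: [0.4288, -0.1088, 0.2523]
tool_rot: [0.001, 0.691, 0.723, -0.0]
force: [1.4, -0.2, -0.1]
opening: 0.0872
grip_force: 0.0
```

```bash
python3 -c "
from h import *
print(move((.46,.12,.25),1.61),state()['joint_pos'])"
```

```text
(array([0.2272, 0.0414, 0.0021]), array([0.0006, 0.0009, 0.0055])) [ 0.77580416 -0.06939265 -0.59355201  1.83918977 -0.03889457  1.35932592
  0.23618547]
```

>>> apply_moves(steps=[0.227, 0.041, 0, 0, 0, 0.005, 0, 0.227, 0.041, 0, 0, 0, 0.005, 0, 0.227, 0.041, 0, 0, 0, 0.005, 0, 0.227, 0.041, 0, 0, 0, 0.005, 0, 0.227, 0.041, 0, 0, 0, 0.005, 0, 0.227, 0.041, 0, 0, 0, 0.005, 0, 0.227, 0.041, 0, 0, 0, 0.005, 0])

```text
clock: 3.1
ee_pos: [0.4609, 0.1181, 0.252]
tool_rot: [-0.0, 0.694, 0.72, -0.0]
force: [-0.9, -1.5, 0.2]
opening: 0.0866
grip_force: 0.0
```

```bash
python3 - <<'E'
from h import *
P=camera_params("wrist");save("wrist","w1.png")
for n,z in zip("kaleidoscope bell horn skittle cup_bell".split(),[.004]*5):
    for r in mark_of("wrist",n)[:5]:
        if r["p"]>.3: print(n,round(r["p"],2),np.round(r["position"],1),np.round(at_z("wrist",r["position"],z,P),4))
print(state()["ee_pos"],state()["clock"])
E
```

```text
kaleidoscope 0.65 [328.6  99.2] [0.4662 0.1863 0.004 ]
bell 0.98 [322.4 163.7] [0.4618 0.1103 0.004 ]
horn 0.65 [314.1 218.2] [0.4538 0.0391 0.004 ]
skittle 0.85 [313.  267.1] [ 0.4542 -0.0314  0.004 ]
[0.46114134 0.11672845 0.25204837] 3.4
```

View pics/w1.png

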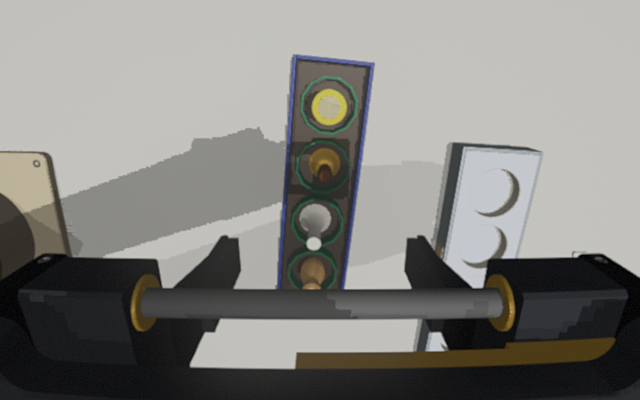

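The wrist view shows the kaleidoscope top at (330,107), bell handle top at (325,175), horn tip at (314,243) and skittle at (313,275). Nothing blocks the fingers.

```bash
python3 - <<'E'
from h import *
for n,uv,z in [("kal",(330,107),.066),("bell",(325,175),.068),("horn",(314,243),.078)]: print(n,at_z("wrist",uv,z))
print(move((.466,.182,.11),1.61))
E
```

```text
kal [0.46713529 0.17992635 0.066     ]
bell [0.46457808 0.11148817 0.068     ]
horn [0.45525166 0.03875685 0.078     ]
(array([0.0651, 0.0069, 0.142 ]), array([ 0.0002,  0.0005, -0.0069]))
```

>>> apply_moves(steps=[0.0635, 0.008, 0.08, 0, 0, 0, 0, 0.0635, 0.008, 0.11, 0, 0, 0, 0, 0.0635, 0.008, 0.14, 0, 0, 0, 0, 0.0635, 0.008, 0.14, 0, 0, 0, 0, 0.0635, 0.008, 0.17, 0, 0, 0, 0, 0.0635, 0.008, 0.195, 0, 0, 0, 0, 0.0635, 0.008, 0.21, 0, 0, 0, 0, 0.0635, 0.008, 0.217, 0, 0, 0, 0, 0.0635, 0.008, 0.217, 0, 0, 0, 0, 0.0635, 0.008, 0.217, 0, 0, 0, 0])

```text
clock: 4.4
ee_pos: [0.4677, 0.1815, 0.0362]
tool_rot: [0.0, 0.695, 0.719, 0.001]
force: [-0.2, -1.3, 0.8]
opening: 0.0869
grip_force: 0.0
```

>>> apply_moves(steps=[0, 0, 0, 0, 0, 0, 90, 0, 0, 0, 0, 0, 0, 130, 0, 0, 0, 0, 0, 0, 200, 0, 0, 0, 0, 0, 0, 200, 0, 0, 0, 0, 0, 0, 200, 0, 0, 0, 0, 0, 0, 200, 0, 0, 0, 0, 0, 0, 200])

```text
clock: 5.1
ee_pos: [0.4668, 0.1814, 0.035]
tool_rot: [0.0, 0.695, 0.719, -0.0]
force: [0.2, -0.2, 0.6]
opening: 0.0391
grip_force: 0.0
```

>>> apply_moves(steps=[0, 0, 0, 0, 0, 0, 200, 0, 0, 0, 0, 0, 0, 200, 0, 0, 0, 0, 0, 0, 200, 0, 0, -0.01, 0, 0, 0, 200, 0, 0, -0.03, 0, 0, 0, 200, 0, 0, -0.06, 0, 0, 0, 200, 0, 0, -0.09, 0, 0, 0, 200, 0, 0, -0.1, 0, 0, 0, 200, 0, 0, -0.1, 0, 0, 0, 200])

```text
clock: 6.0
ee_pos: [0.4677, 0.1816, 0.1365]
tool_rot: [0.001, 0.695, 0.719, 0.001]
force: [0.4, 0.4, -0.3]
opening: 0.032
grip_force: 30.0
```

```bash
python3 - <<'E'
from h import *
save("wrist","w2.png"); print(state()["opening"],state()["ee_pos"],move((.667,.0888,.135),1.59))
E
```

```text
0.03248741192723391 [0.46705343 0.18117426 0.13511746] (array([-0.099 ,  0.1967,  0.0004]), array([0.001 , 0.0005, 0.0144]))
```

View pics/w2.png

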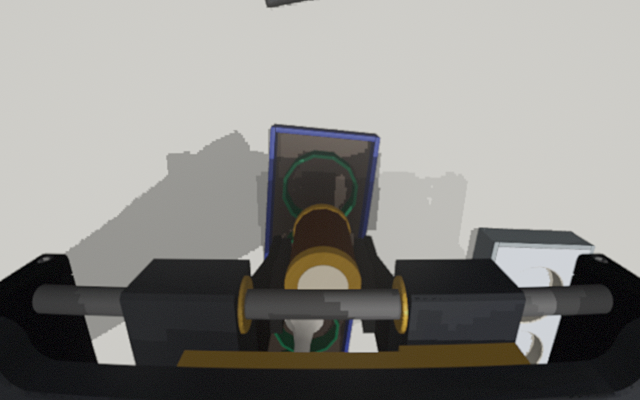

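The kaleidoscope is held upright, with its top at (322,275), and its cup is empty. Next I carry it over well 1 and lower to just above the floor.

>>> apply_moves(steps=[-0.099, 0.1965, 0, 0, 0, 0, 200, -0.099, 0.1965, 0, 0, 0, 0, 200, -0.099, 0.1965, 0, 0, 0, 0, 200, -0.099, 0.1965, 0, 0, 0, 0, 200, -0.099, 0.1965, 0, 0, 0, 0, 200, -0.099, 0.1965, 0, 0, 0, 0, 200, -0.099, 0.1965, 0, 0, 0, 0, 200, -0.099, 0.1965, 0, 0, 0, 0, 200, -0.099, 0.1965, 0.02, 0, 0, 0, 200, -0.099, 0.1965, 0.04, 0, 0, 0, 200, -0.099, 0.1965, 0.05, 0, 0, 0, 200, -0.099, 0.1965, 0.05, 0, 0, 0, 200])

```text
clock: 7.25
ee_pos: [0.6653, 0.0893, 0.0837]
tool_rot: [-0.001, 0.695, 0.719, -0.001]
force: [-0.2, 0.2, -0.2]
opening: 0.0322
grip_force: 30.0
```

```bash
python3 - <<'E'
from h import *
save("wrist","w3.png"); print(state()["opening"],state()["force"],state()["ee_pos"],move((.667,.09,.049),1.61))
E
```

```text
0.032574744672346584 [ 0.00075803 -0.72475025 -0.09784656] [0.66603875 0.08951072 0.08503903] (array([0.0005, 0.001 , 0.036 ]), array([-0.0007,  0.0002, -0.0044]))
```

View pics/w3.png

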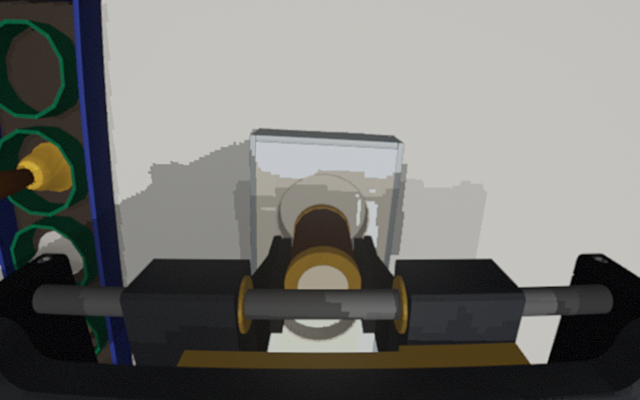

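Well 1 (columns 280-367) is centred under the tube at column 322. I lower in small steps.

>>> apply_moves(steps=[0, 0, 0.015, 0, 0, 0, 200, 0, 0, 0.028, 0, 0, 0, 200, 0, 0, 0.032, 0, 0, 0, 200, 0, 0, 0.034, 0, 0, 0, 200, 0, 0, 0.035, 0, 0, 0, 200, 0, 0, 0.036, 0, 0, 0, 200, 0, 0, 0.036, 0, 0, 0, 200])

```text
clock: 8.0
ee_pos: [0.6668, 0.0892, 0.0493]
tool_rot: [0.0, 0.695, 0.719, 0.0]
force: [-0.0, 0.5, -1.4]
opening: 0.0326
grip_force: 30.0
```

>>> apply_moves(steps=[0, 0, 0.0005, 0, 0, 0, 200, 0, 0, 0.001, 0, 0, 0, 200, 0, 0, 0.001, 0, 0, 0, 200])

```text
clock: 8.3
ee_pos: [0.6669, 0.0893, 0.049]
tool_rot: [0.0, 0.695, 0.719, 0.0]
force: [-3.6, 0.0, 5.8]
opening: 0.0323
grip_force: 30.0
```

>>> apply_moves(steps=[0, 0, 0, 0, 0, 0, 110, 0, 0, 0, 0, 0, 0, 110, 0, 0, 0, 0, 0, 0, 60, 0, 0, 0, 0, 0, 0, 0, 0, 0, 0, 0, 0, 0, 0, 0, 0, 0, 0, 0, 0, 0, 0, 0, 0, 0, 0, 0, 0, 0, 0, -0.03, 0, 0, 0, 0, 0, 0, -0.07, 0, 0, 0, 0, 0, 0, -0.11, 0, 0, 0, 0, 0, 0, -0.11, 0, 0, 0, 0])

```text
clock: 9.4
ee_pos: [0.6692, 0.0904, 0.1645]
tool_rot: [0.003, 0.695, 0.719, 0.004]
force: [-0.2, 0.7, -0.9]
opening: 0.087
grip_force: 0.0
```

```bash
python3 - <<'E'
from h import *
grab_frame("scene")
for n in ("kaleidoscope",):
  for r in mark_of("scene",n)[:3]: print(r["p"],at_z("scene",r["position"],.018))
save("wrist","w4.png")
s=state(); print(s["opening"],s["ee_pos"],move((.464,.1105,.12),1.61))
E
```

```text
0.61 [0.66821999 0.08833256 0.018     ]
0.08713208136125122 [0.66643033 0.08895773 0.15754286] (array([ 0.0284, -0.2016,  0.0376]), array([-0.0003,  0.0005, -0.0052]))
```

View pics/w4.png

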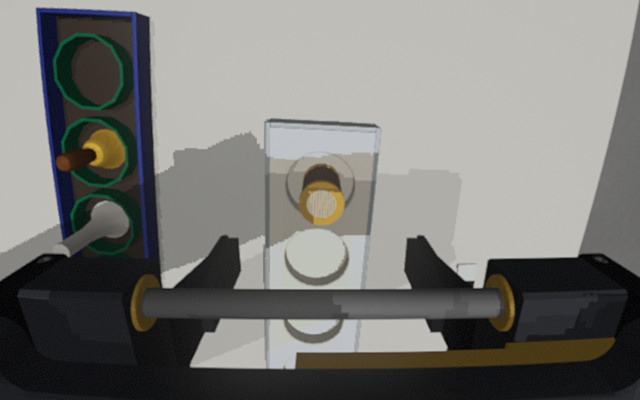

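The kaleidoscope stands in well 1, top at (321,203). Next, the bell.

>>> apply_moves(steps=[0.028, -0.2015, 0.02, 0, 0, 0, 0, 0.028, -0.2015, 0.03, 0, 0, 0, 0, 0.028, -0.2015, 0.035, 0, 0, 0, 0, 0.028, -0.2015, 0.035, 0, 0, 0, 0, 0.028, -0.2015, 0.035, 0, 0, 0, 0, 0.028, -0.2015, 0.035, 0, 0, 0, 0, 0.028, -0.2015, 0.06, 0, 0, 0, 0, 0.028, -0.2015, 0.09, 0, 0, 0, 0, 0.028, -0.2015, 0.11, 0, 0, 0, 0, 0.028, -0.2015, 0.12, 0, 0, 0, 0, 0.028, -0.2015, 0.1215, 0, 0, 0, 0, 0.028, -0.2015, 0.1215, 0, 0, 0, 0])

```text
clock: 10.75
ee_pos: [0.465, 0.1106, 0.0369]
tool_rot: [-0.0, 0.695, 0.719, 0.0]
force: [0.3, -0.0, -0.3]
opening: 0.087
grip_force: 0.0
```

```bash
python3 - <<'E'
from h import *
s=state(); print(s["opening"],s["ee_pos"],s["force"],move((.464,.1105,.036),1.61)); save("wrist","w5.png")
E
```

```text
0.08696308546547826 [0.46503729 0.11059401 0.03690861] [ 0.25602078 -0.04163734 -0.34844739] (array([-0.0001, -0.001 ,  0.0009]), array([ 0.0003, -0.0007, -0.0053]))
```

View pics/w5.png

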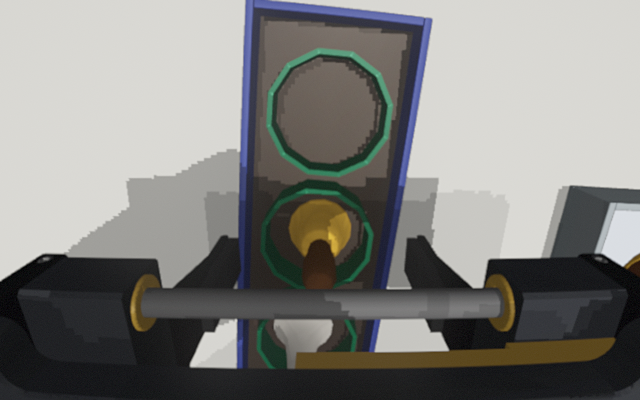

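The bell handle is at column 319, against a finger midline of about 322, so it is centred well enough to close on.

>>> apply_moves(steps=[0, -0.001, 0.001, 0, 0, 0, 100, 0, -0.001, 0.001, 0, 0, 0, 140, 0, -0.001, 0.001, 0, 0, 0, 180, 0, -0.001, 0.001, 0, 0, 0, 180, 0, -0.001, 0.001, 0, 0, 0, 220, 0, -0.001, 0.001, 0, 0, 0, 235, 0, -0.001, 0.001, 0, 0, 0, 235, 0, -0.001, 0.001, 0, 0, 0, 235, 0, -0.001, 0.001, 0, 0, 0, 235, 0, -0.001, 0.001, 0, 0, 0, 235, 0, -0.001, 0.001, 0, 0, 0, 235, 0, -0.001, 0.001, 0, 0, 0, 235])

```text
clock: 12.0
ee_pos: [0.4633, 0.1102, 0.0355]
tool_rot: [0.0, 0.695, 0.719, 0.0]
force: [-0.6, 0.6, -0.7]
opening: 0.015
grip_force: 30.0
```

>>> apply_moves(steps=[0, 0, -0.01, 0, 0, 0, 235, 0, 0, -0.04, 0, 0, 0, 235, 0, 0, -0.08, 0, 0, 0, 235, 0, 0, -0.1, 0, 0, 0, 235, -0.099, 0.198, -0.1, 0, 0, 0, 235, -0.099, 0.198, -0.1, 0, 0, 0, 235, -0.099, 0.198, -0.1, 0, 0, 0, 235, -0.099, 0.198, -0.1, 0, 0, 0, 235, -0.099, 0.198, -0.1, 0, 0, 0, 235, -0.099, 0.198, -0.1, 0, 0, 0, 235, -0.099, 0.198, -0.08, 0, 0, 0, 235, -0.099, 0.198, -0.055, 0, 0, 0, 235])

```text
clock: 13.2
ee_pos: [0.6648, 0.0191, 0.0919]
tool_rot: [0.001, 0.695, 0.719, 0.001]
force: [0.2, -0.8, -1.1]
opening: 0.0149
grip_force: 30.0
```

```bash
python3 - <<'E'
from h import *
save("wrist","w6.png"); s=state(); print(s["opening"],s["ee_pos"],s["force"],move((.6657,.019,.0495),1.61))
E
```

```text
0.014747829320860295 [0.66212853 0.01843329 0.08647435] [-2.66069859 -0.26810013 -4.49104254] (array([0.0004, 0.0037, 0.037 ]), array([-0.0043, -0.0003, -0.0041]))
```

View pics/w6.png

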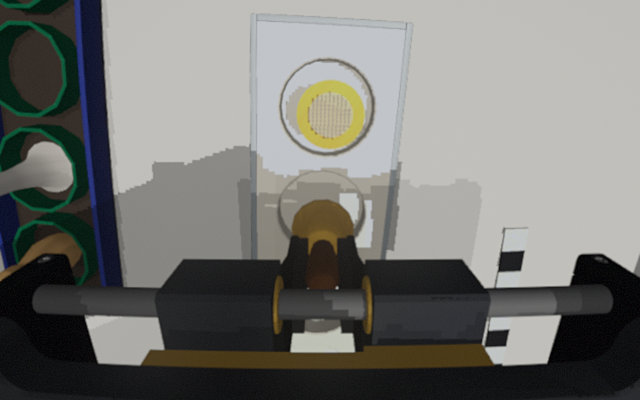

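The kaleidoscope stands well in well 1. The bell is held at column 322, centred over well 2 (columns 279-365). I lower it.

>>> apply_moves(steps=[0, 0, 0, 0, 0, 0, 235, 0, 0, 0.015, 0, 0, 0, 235, 0, 0, 0.03, 0, 0, 0, 235, 0, 0, 0.036, 0, 0, 0, 235, 0, 0, 0.038, 0, 0, 0, 235, 0, 0, 0.038, 0, 0, 0, 235, 0, 0, 0.038, 0, 0, 0, 235])

```text
clock: 13.95
ee_pos: [0.6649, 0.0182, 0.053]
tool_rot: [0.0, 0.695, 0.719, 0.0]
force: [0.3, -0.4, -1.5]
opening: 0.0146
grip_force: 30.0
```

>>> apply_moves(steps=[0, 0, 0.001, 0, 0, 0, 235, 0, 0, 0.002, 0, 0, 0, 235, 0, 0, 0.003, 0, 0, 0, 235, 0, 0, 0.0035, 0, 0, 0, 235, 0, 0, 0.0035, 0, 0, 0, 235])

```text
clock: 14.45
ee_pos: [0.6648, 0.018, 0.0495]
tool_rot: [0.0, 0.695, 0.719, 0.0]
force: [-1.1, -0.7, 4.2]
opening: 0.0148
grip_force: 30.0
```

>>> apply_moves(steps=[0, 0, 0, 0, 0, 0, 180, 0, 0, 0, 0, 0, 0, 180, 0, 0, 0, 0, 0, 0, 100, 0, 0, 0, 0, 0, 0, 0, 0, 0, 0, 0, 0, 0, 0, 0, 0, 0, 0, 0, 0, 0, 0, 0, 0, 0, 0, 0, 0, 0, 0, -0.03, 0, 0, 0, 0, 0, 0, -0.07, 0, 0, 0, 0, 0, 0, -0.11, 0, 0, 0, 0, 0, 0, -0.11, 0, 0, 0, 0, 0, 0, -0.11, 0, 0, 0, 0])

```text
clock: 15.65
ee_pos: [0.665, 0.0181, 0.1599]
tool_rot: [0.001, 0.695, 0.719, 0.001]
force: [-0.6, 0.2, -0.5]
opening: 0.0859
grip_force: 0.0
```

```bash
python3 - <<'E'
from h import *
P=camera_params("wrist"); save("wrist","w7.png")
for n,z in zip("kaleidoscope bell horn skittle".split(),[.018,.018,.004,.004]):
    for r in mark_of("wrist",n)[:2]:
        if r["p"]>.3: print(n,round(r["p"],2),np.round(r["position"],1),np.round(at_z("wrist",r["position"],z,P),4))
s=state(); print(s["opening"],s["ee_pos"],move((.4553,.039,.037),1.61))
E
```

```text
kaleidoscope 0.65 [326.4  98.5] [0.6667 0.091  0.018 ]
bell 0.79 [323.6 179.7] [0.6669 0.0194 0.018 ]
horn 0.71 [100.6 149.5] [0.4537 0.0388 0.004 ]
skittle 0.74 [111.5 217.3] [ 0.4539 -0.0306  0.004 ]
0.08703566991613867 [0.66396874 0.0178952  0.15772091] (array([ 0.0282, -0.2076,  0.1211]), array([-0.0019,  0.    , -0.0051]))
```

View pics/w7.png

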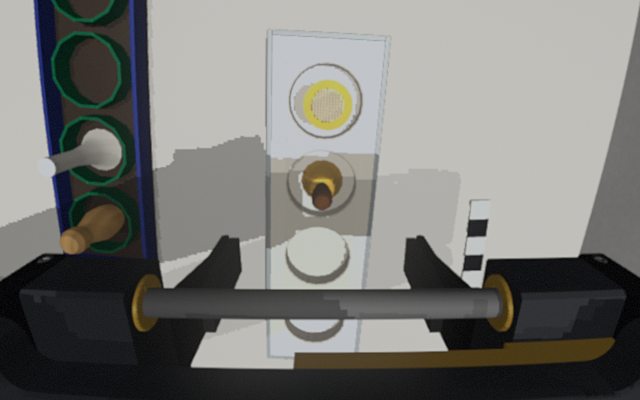

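Both toys stand upright in wells 1 and 2 (kaleidoscope at (326,103), bell at (321,185)). Next, the horn.

>>> apply_moves(steps=[0.028, -0.2095, 0.02, 0, 0, 0, 0, 0.028, -0.2095, 0.03, 0, 0, 0, 0, 0.028, -0.2095, 0.03, 0, 0, 0, 0, 0.028, -0.2095, 0.03, 0, 0, 0, 0, 0.028, -0.2095, 0.03, 0, 0, 0, 0, 0.028, -0.2095, 0.03, 0, 0, 0, 0, 0.028, -0.2095, 0.055, 0, 0, 0, 0, 0.028, -0.2095, 0.085, 0, 0, 0, 0, 0.028, -0.2095, 0.105, 0, 0, 0, 0, 0.028, -0.2095, 0.115, 0, 0, 0, 0, 0.028, -0.2095, 0.118, 0, 0, 0, 0, 0.028, -0.2095, 0.118, 0, 0, 0, 0])

```text
clock: 17.1
ee_pos: [0.4548, 0.0392, 0.0413]
tool_rot: [-0.0, 0.695, 0.719, 0.0]
force: [0.5, 0.5, 0.2]
opening: 0.0869
grip_force: 0.0
```

```bash
python3 - <<'E'
from h import *
s=state(); print(s["opening"],s["ee_pos"],s["force"],move((.4545,.039,.042),1.61)); save("wrist","w8.png")
E
```

```text
0.08688007134796881 [0.45484906 0.03919022 0.04127465] [0.46320036 0.53342911 0.17292985] (array([-0.0002, -0.0004, -0.0007]), array([ 0.0002, -0.0007, -0.0051]))
```

View pics/w8.png

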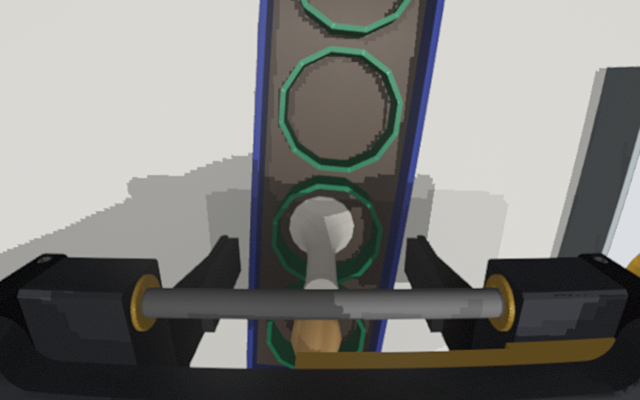

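The horn tube is at column 320, close to the finger midline of 322. I close on it.

>>> apply_moves(steps=[0, -0.0005, 0, 0, 0, 0, 100, 0, -0.0005, 0, 0, 0, 0, 140, 0, -0.0005, 0, 0, 0, 0, 180, 0, -0.0005, 0, 0, 0, 0, 180, 0, -0.0005, 0, 0, 0, 0, 220, 0, -0.0005, 0, 0, 0, 0, 235, 0, -0.0005, 0, 0, 0, 0, 235, 0, -0.0005, 0, 0, 0, 0, 235, 0, -0.0005, 0, 0, 0, 0, 235, 0, -0.0005, 0, 0, 0, 0, 235, 0, -0.0005, 0, 0, 0, 0, 235, 0, -0.0005, 0, 0, 0, 0, 235])

```text
clock: 18.35
ee_pos: [0.4537, 0.0389, 0.041]
tool_rot: [0.0, 0.695, 0.719, -0.0]
force: [-0.0, 1.5, -1.1]
opening: 0.0137
grip_force: 29.9
```

>>> apply_moves(steps=[0, 0, -0.01, 0, 0, 0, 235, 0, 0, -0.04, 0, 0, 0, 235, 0, 0, -0.08, 0, 0, 0, 235, 0, 0, -0.1, 0, 0, 0, 235, -0.098, 0.2065, -0.1, 0, 0, 0, 235, -0.098, 0.2065, -0.1, 0, 0, 0, 235, -0.098, 0.2065, -0.1, 0, 0, 0, 235, -0.098, 0.2065, -0.1, 0, 0, 0, 235, -0.098, 0.2065, -0.1, 0, 0, 0, 235, -0.098, 0.2065, -0.1, 0, 0, 0, 235, -0.098, 0.2065, -0.08, 0, 0, 0, 235, -0.098, 0.2065, -0.055, 0, 0, 0, 235])

```text
clock: 19.55
ee_pos: [0.664, -0.0514, 0.0973]
tool_rot: [0.001, 0.695, 0.719, 0.001]
force: [-0.5, 0.1, -1.1]
opening: 0.0134
grip_force: 29.9
```

>>> apply_moves(steps=[0, 0, 0, 0, 0, 0, 235, 0, 0, 0, 0, 0, 0, 235, 0, 0, 0, 0, 0, 0, 235])

```text
clock: 19.85
ee_pos: [0.664, -0.0519, 0.098]
tool_rot: [0.001, 0.695, 0.719, 0.001]
force: [0.4, -0.2, 0.7]
opening: 0.0131
grip_force: 29.9
```

```bash
python3 - <<'E'
from h import *
s=state(); print(s["opening"],s["ee_pos"],s["force"],move((.6645,-.051,.055),1.61)); save("wrist","w9.png")
E
```

```text
0.013085603398085423 [ 0.66402272 -0.0518536   0.09797673] [ 0.39597066 -0.19960042  0.66593917] (array([0.0008, 0.0004, 0.043 ]), array([ 0.0021,  0.0001, -0.0051]))
```

View pics/w9.png

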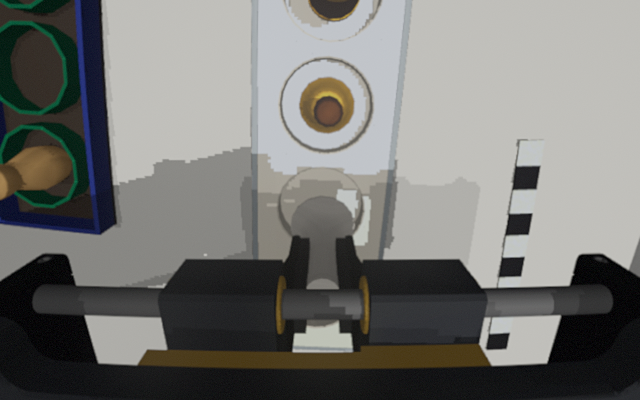

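The bell stands in well 2 at (327,105). The horn hangs at column 322, over well 3 (columns 278-362). I lower it.

>>> apply_moves(steps=[0, 0, 0.015, 0, 0, 0, 235, 0, 0, 0.03, 0, 0, 0, 235, 0, 0, 0.038, 0, 0, 0, 235, 0, 0, 0.04, 0, 0, 0, 235, 0, 0, 0.041, 0, 0, 0, 235, 0, 0, 0.042, 0, 0, 0, 235, 0, 0, 0.042, 0, 0, 0, 235])

```text
clock: 20.6
ee_pos: [0.6628, -0.0521, 0.0548]
tool_rot: [-0.0, 0.695, 0.719, -0.001]
force: [-7.3, -1.4, 12.6]
opening: 0.0129
grip_force: 30.7
```

>>> apply_moves(steps=[0, 0, 0.0005, 0, 0, 0, 235, 0, 0, 0.001, 0, 0, 0, 235, 0, 0, 0.001, 0, 0, 0, 235])

```text
clock: 20.9
ee_pos: [0.6629, -0.0521, 0.0547]
tool_rot: [-0.0, 0.695, 0.719, -0.001]
force: [-11.9, -2.0, 21.2]
opening: 0.0132
grip_force: 30.8
```

>>> apply_moves(steps=[0, 0, -0.0007, 0, 0, 0, 235, 0, 0, -0.0014, 0, 0, 0, 235, 0, 0, -0.0014, 0, 0, 0, 235])

```text
clock: 21.2
ee_pos: [0.663, -0.0521, 0.0548]
tool_rot: [-0.0, 0.695, 0.719, -0.001]
force: [-4.7, -0.5, 9.5]
opening: 0.0131
grip_force: 30.6
```

>>> apply_moves(steps=[0, 0, -0.0005, 0, 0, 0, 235, 0, 0, -0.0005, 0, 0, 0, 235, 0, 0, -0.0005, 0, 0, 0, 205, 0, 0, -0.0005, 0, 0, 0, 180, 0, 0, -0.0005, 0, 0, 0, 100, 0, 0, -0.0005, 0, 0, 0, 0, 0, 0, -0.0005, 0, 0, 0, 0, 0, 0, -0.0005, 0, 0, 0, 0, 0, 0, -0.0005, 0, 0, 0, 0, 0, 0, -0.0005, 0, 0, 0, 0, 0, 0, -0.0005, 0, 0, 0, 0])

```text
clock: 22.3
ee_pos: [0.6634, -0.0521, 0.0549]
tool_rot: [0.0, 0.695, 0.719, -0.0]
force: [-0.1, 0.0, 0.8]
opening: 0.0731
grip_force: 0.0
```

>>> apply_moves(steps=[0, 0, -0.03, 0, 0, 0, 0, 0, 0, -0.07, 0, 0, 0, 0, 0, 0, -0.105, 0, 0, 0, 0, 0, 0, -0.105, 0, 0, 0, 0, 0, 0, -0.105, 0, 0, 0, 0])

```text
clock: 22.8
ee_pos: [0.6638, -0.0521, 0.1606]
tool_rot: [0.001, 0.695, 0.719, 0.0]
force: [-0.0, -0.5, -0.6]
opening: 0.0871
grip_force: 0.0
```

```bash
python3 - <<'E'
from h import *
P=camera_params("wrist"); save("wrist","w10.png")
for n,z in zip("kaleidoscope bell horn skittle".split(),[.018,.018,.018,.004]):
    for r in mark_of("wrist",n)[:2]:
        if r["p"]>.3: print(n,round(r["p"],2),np.round(r["position"],1),np.round(at_z("wrist",r["position"],z,P),4))
s=state(); print(s["opening"],s["ee_pos"],move((.455,-.030,.041),1.61))
E
```

```text
kaleidoscope 0.91 [330.4  11.4] [0.6661 0.0893 0.018 ]
kaleidoscope 0.55 [98.2 28. ] [0.4731 0.0745 0.018 ]
bell 0.85 [326.3 103.2] [0.6655 0.0169 0.018 ]
horn 0.68 [318.9 180.5] [ 0.6613 -0.0519  0.018 ]
skittle 0.84 [105.3 146. ] [ 0.4572 -0.0281  0.004 ]
skittle 0.31 [324.1 101. ] [0.6637 0.018  0.004 ]
0.08685792858344475 [ 0.66285636 -0.05213963  0.15865576] (array([ 0.0292, -0.2068,  0.118 ]), array([-0.0019, -0.0002, -0.0052]))
```

View pics/w10.png

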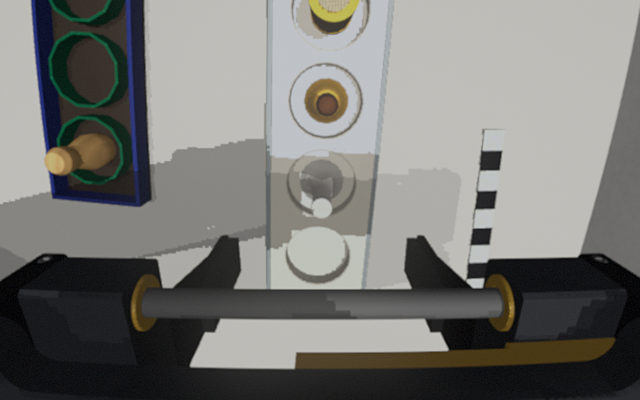

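The horn stands in well 3, tip at (321,208). Last is the skittle.

>>> apply_moves(steps=[0.03, -0.2065, 0.02, 0, 0, 0, 0, 0.03, -0.2065, 0.03, 0, 0, 0, 0, 0.03, -0.2065, 0.03, 0, 0, 0, 0, 0.03, -0.2065, 0.03, 0, 0, 0, 0, 0.03, -0.2065, 0.03, 0, 0, 0, 0, 0.03, -0.2065, 0.03, 0, 0, 0, 0, 0.03, -0.2065, 0.055, 0, 0, 0, 0, 0.03, -0.2065, 0.085, 0, 0, 0, 0, 0.03, -0.2065, 0.105, 0, 0, 0, 0, 0.03, -0.2065, 0.115, 0, 0, 0, 0, 0.03, -0.2065, 0.119, 0, 0, 0, 0, 0.03, -0.2065, 0.119, 0, 0, 0, 0])

```text
clock: 24.25
ee_pos: [0.4566, -0.0288, 0.0411]
tool_rot: [-0.0, 0.695, 0.719, 0.0]
force: [-0.3, -0.6, -0.5]
opening: 0.0874
grip_force: 0.0
```

```bash
python3 - <<'E'
from h import *
s=state(); print(s["opening"],s["ee_pos"],s["force"],move((.456,-.0295,.041),1.61)); save("wrist","w11.png")
E
```

```text
0.08738258056657232 [ 0.4566072  -0.02880116  0.04105801] [-0.30731995 -0.57320541 -0.4690208 ] (array([-0.0007, -0.0006,  0.0001]), array([ 0.0001, -0.0007, -0.0049]))
```

View pics/w11.png

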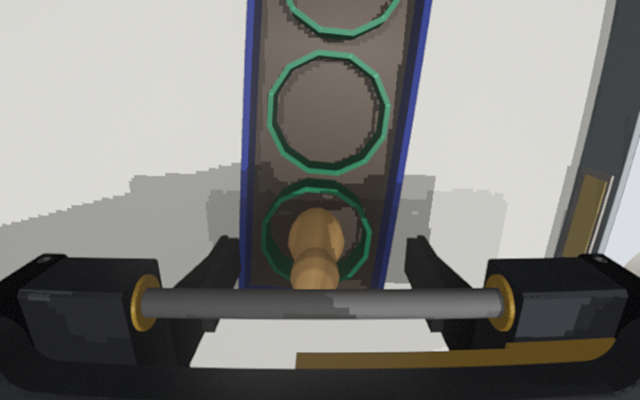

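The skittle head is at column 315.5, against the midline of 322. I shift 2.5 mm left, then close.

>>> apply_moves(steps=[-0.0005, -0.0025, 0, 0, 0, 0, 60, -0.0005, -0.0025, 0, 0, 0, 0, 100, -0.0005, -0.0025, 0, 0, 0, 0, 140, -0.0005, -0.0025, 0, 0, 0, 0, 180, -0.0005, -0.0025, 0, 0, 0, 0, 180, -0.0005, -0.0025, 0, 0, 0, 0, 220, -0.0005, -0.0025, 0, 0, 0, 0, 220, -0.0005, -0.0025, 0, 0, 0, 0, 220, -0.0005, -0.0025, 0, 0, 0, 0, 220, -0.0005, -0.0025, 0, 0, 0, 0, 220, -0.0005, -0.0025, 0, 0, 0, 0, 220, -0.0005, -0.0025, 0, 0, 0, 0, 220])

```text
clock: 25.5
ee_pos: [0.4535, -0.0297, 0.0409]
tool_rot: [0.0, 0.695, 0.719, -0.0]
force: [0.4, 0.4, -0.6]
opening: 0.0213
grip_force: 28.8
```

>>> apply_moves(steps=[0, 0, -0.01, 0, 0, 0, 220, 0, 0, -0.04, 0, 0, 0, 220, 0, 0, -0.08, 0, 0, 0, 220, 0, 0, -0.1, 0, 0, 0, 220, -0.099, 0.206, -0.1, 0, 0, 0, 220, -0.099, 0.206, -0.1, 0, 0, 0, 220, -0.099, 0.206, -0.1, 0, 0, 0, 220, -0.099, 0.206, -0.1, 0, 0, 0, 220, -0.099, 0.206, -0.1, 0, 0, 0, 220, -0.099, 0.206, -0.1, 0, 0, 0, 220, -0.099, 0.206, -0.08, 0, 0, 0, 220, -0.099, 0.206, -0.055, 0, 0, 0, 220])

```text
clock: 26.7
ee_pos: [0.6634, -0.1211, 0.0973]
tool_rot: [0.001, 0.695, 0.719, 0.001]
force: [-0.1, 0.1, -0.8]
opening: 0.021
grip_force: 28.8
```

>>> apply_moves(steps=[0, 0, 0, 0, 0, 0, 220, 0, 0, 0, 0, 0, 0, 220, 0, 0, 0, 0, 0, 0, 220])

```text
clock: 27.0
ee_pos: [0.6634, -0.1215, 0.0979]
tool_rot: [0.001, 0.695, 0.719, 0.001]
force: [-0.2, 0.2, -0.5]
opening: 0.0212
grip_force: 28.8
```

```bash
python3 - <<'E'
from h import *
s=state(); print(s["opening"],s["ee_pos"],s["force"],move((.6633,-.1209,.055),1.61)); save("wrist","w12.png")
E
```

```text
0.021240234844825918 [ 0.66338154 -0.12153224  0.09789866] [-0.23448468  0.19119696 -0.45745579] (array([ 0.0006, -0.0001,  0.0429]), array([ 0.002 ,  0.0003, -0.0052]))
```

View pics/w12.png

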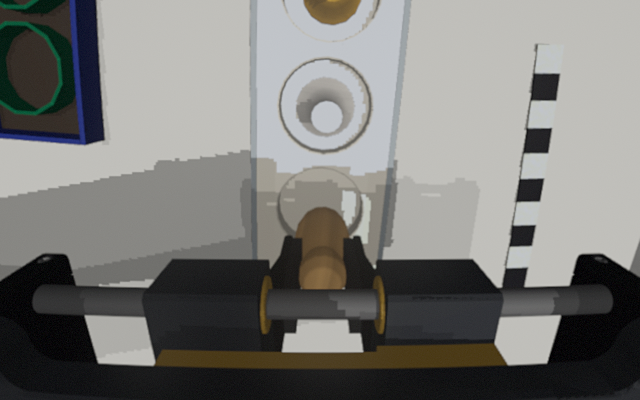

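The skittle is held upright at column 321, centred over well 4. The horn stands well in well 3. I lower to just short of contact.

>>> apply_moves(steps=[0, 0, 0.015, 0, 0, 0, 220, 0, 0, 0.03, 0, 0, 0, 220, 0, 0, 0.038, 0, 0, 0, 220, 0, 0, 0.04, 0, 0, 0, 220, 0, 0, 0.041, 0, 0, 0, 220, 0, 0, 0.041, 0, 0, 0, 220, 0, 0, 0.041, 0, 0, 0, 220])

```text
clock: 27.75
ee_pos: [0.6622, -0.1216, 0.0548]
tool_rot: [-0.0, 0.695, 0.719, -0.001]
force: [-5.0, 0.7, 6.9]
opening: 0.0214
grip_force: 30.2
```

Contact at 7 N. I release gently and rise.

>>> apply_moves(steps=[0, 0, -0.0003, 0, 0, 0, 220, 0, 0, -0.0003, 0, 0, 0, 180, 0, 0, -0.0003, 0, 0, 0, 150, 0, 0, -0.0003, 0, 0, 0, 100, 0, 0, -0.0003, 0, 0, 0, 0, 0, 0, -0.0003, 0, 0, 0, 0, 0, 0, -0.0003, 0, 0, 0, 0, 0, 0, -0.0003, 0, 0, 0, 0, 0, 0, -0.0003, 0, 0, 0, 0, 0, 0, -0.0003, 0, 0, 0, 0])

```text
clock: 28.75
ee_pos: [0.6628, -0.1216, 0.0553]
tool_rot: [0.0, 0.695, 0.719, -0.0]
force: [-0.7, -0.2, 0.1]
opening: 0.0809
grip_force: 0.0
```

>>> apply_moves(steps=[0, 0, -0.03, 0, 0, 0, 0, 0, 0, -0.07, 0, 0, 0, 0, 0, 0, -0.11, 0, 0, 0, 0, 0, 0, -0.15, 0, 0, 0, 0, 0, 0, -0.15, 0, 0, 0, 0, 0, 0, -0.15, 0, 0, 0, 0])

```text
clock: 29.35
ee_pos: [0.6632, -0.1216, 0.2061]
tool_rot: [0.001, 0.695, 0.719, 0.0]
force: [-0.3, 0.0, -1.2]
opening: 0.0872
grip_force: 0.0
```

```bash
python3 - <<'E'
from h import *
w=save("wrist","w13.png"); t=save("scene","s13.png")
a=cv2.resize(t[120:300,240:440],None,fx=2,fy=2); b=np.zeros((400,1040,3),np.uint8)
b[:,:640]=w; b[:360,640:]=a; cv2.imwrite("pics/fin.png",cv2.resize(b,(800,308))[:,:,::-1])
print(state()["ee_pos"],state()["clock"])
E
```

```text
[ 0.66225654 -0.12174191  0.20397378] 29.45
```

View pics/fin.png

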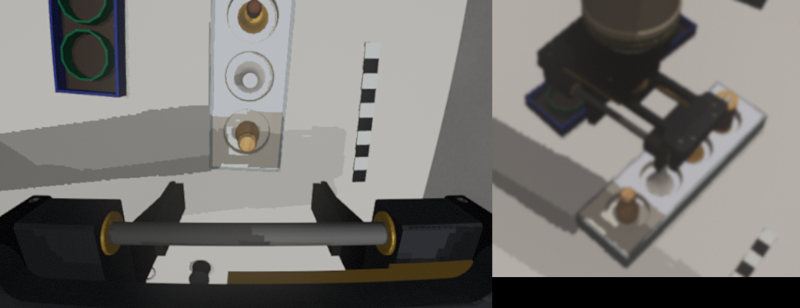

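All four toys stand upright in order: the skittle at (247,140), horn at (249,77) and bell at (252,12) in the wrist part, and the kaleidoscope in the scene part. The gripper is clear, so I hand in.

```bash
python3 -c "
from station import *
print(job_done())"
```

```text
the job is handed in; nothing more can be done
None
```

The job is handed in: the last pictures show kaleidoscope, bell, horn and skittle upright in wells 1 to 4, in their box order, each lowered to the floor, though the horn was briefly pressed down at about 21 N before release; I took no final picture of the phone, tags, loupe and ring.

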